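Rock the angle gauge onto its set mark and hold it

TASK

Swing the clamp lever on the rocker block fully open so that it no longer locks down the end of the angle gauge, then take the gauge by its ball grip and rock it on the block's ridge until its swinging pointer settles on the set mark. Keep the gauge seated on the ridge and leave the small things around it where they are. Finish while still holding the gauge steady with the pointer on the mark; do not let go.

Things in the scene. Friction and masses are not known exactly. Their poses are not given: they have to be found in the camera images.
- rocker_block: aluminium block screwed to the worktop, plate 100 (x) x 250 (y) x 12 mm; origin on the worktop under the middle of the ridge; x along the ridge (at yaw 0 away from the robot), y to the left along the gauge. Two dark steel lands stand on it: top 31 mm high at y = +90 mm (the gauge's heavy end rests here at the start), 19 mm high at y = -114 mm.
- ridge (a point): middle of the axis of the ridge, a round steel bar of 12 mm diameter along the block's x, axis 50 mm above the worktop; the gauge rocks about this axis. Cheeks at both ends stop the gauge from sliding along it by more than about 4 mm. To the left of the block stands a dosing pump cabinet, lower than 0.42 m: a hand that starts beyond it must pass above it.
- clamp_lever (a joint): angle of the flat steel clamp lever about its upright hinge on the block (rad): 0 = shut, along the block's x across the gauge's heavy end; grows as its knob swings away from the dial, clockwise from above; 1.5 = fully open (stop), pointing to the block's +y. Starts between 0 and 0.25. About 1 N at the knob moves it; it stays where it is left.
- lever_hinge (a point): point on the lever's upright hinge axis, at block x = +36, y = +72 mm, level with lever_knob (86 mm above the worktop).
- lever_knob (a point): grip point on the lever's upright round black knob (14 mm diameter, from 60 to 104 mm above the worktop), 82 mm from the hinge axis; the point is 86 mm above the worktop. The knob is on the robot's side of the gauge while the lever is shut.
- gauge_foot (a point): rocking point of the gauge: it lies on the ridge axis (within about 1 mm, and 4 mm along the ridge) when the gauge is seated. Axes as gauge.
- grip_ball (a point): centre of the black ball (22 mm diameter) on a 10 mm stem at the light end of the gauge, at y = -105, z = +58 mm in the gauge's frame. Lowering it tips the light end down; it moves on an arc about the ridge. Pinched along the block's x, the ball can pivot between the pads while the hand keeps its orientation.
- pointer (a joint): angle of the free pendulum pointer on the dial (rad): its weight hangs down and its 32 mm needle stands upright; at rest it equals the gauge's tilt, positive with the ball end down. About -0.26 at the start. It swings for about a second after a move. It is behind a clear cover and cannot be touched.
- pointer_tip (a point): tip of the pointer's needle; z runs along the needle, outward from the dial centre.
- set_mark (a joint): angle of the set mark (brass tab 6 mm wide on the dial's upper rim) on the dial (rad), same sense and zero as the pointer; between -0.10 and +0.20, does not move during the job. Pointer and mark agree when both joints have the same value.
- mark_tip (a point): inner tip of the set mark, 34 mm from the dial centre; z runs outward from the dial centre.
- petri_dish: small clear dish, 64 mm diameter, 13 mm high, a bystander in front of the block; origin under its centre.
- fitting_0: small finger-tight fitting, 29 mm long, a bystander in front of the block.
- beaker_50: small beaker, 50 mm wide, 58 mm high, a bystander behind the block; origin under its centre.
- gauge: the loose angle gauge, about 0.55 kg; origin at gauge_foot, y along its base towards its heavy steel end, z normal to the base. Base 40 mm wide, 10 thick, underside at z = 6 mm, from y = -118 to +95; two lips 16 mm apart straddle the ridge bar. Round dial, 100 mm across, 22 thick, centre at z = 70 mm, facing the robot. Let go, its heavy end tips down again.

How it is judged:
On the way:
1. the clamp lever is swung open, past 1.2 rad (value of joint clamp_lever above 1.2 rad), for 0.2 s.
At the end, for the whole second after the job is handed in: The pointer has settled (slower than 0.2 rad/s) within 0.06 rad of the set mark, the lever is still open past 1.2 rad, the gauge is seated on the ridge (within 8 mm, pressing on the block with more than 0.3 N) and the fingers still hold it there (more than 0.3 N) (angle between the z axis of pointer_tip and the z axis of mark_tip, either way round below 0.06 rad and velocity of joint pointer between -0.2 and 0.2 rad/s and value of joint clamp_lever above 1.2 rad and distance between gauge_foot and ridge below 0.008 m and contact force between gauge and rocker_block above 0.3 N and contact force between the fingers and gauge above 0.3 N); the arm keeps its last pose, push and grip.
It fails at once if the gauge leaves the ridge by more than 25 mm (distance between gauge_foot and ridge above 0.025 m).
It fails at once if a bystander is moved by more than 30 mm (distance of any of petri_dish, fitting_0, beaker_50 from where it was at the start of the episode above 0.03 m).
It also fails if it takes over 54 s, if anything falls off the work surface, if the arm or the gripper's body presses on something with over 40 N, if the wrist force passes 120 N, or if a joint passes its speed limit or range.

ROBOT

A 7-joint arm with a two-finger parallel gripper is mounted at the origin on a cart in front of the work surface, level with it; the furniture and walls round the work are solid. World frame = base frame: x ahead of the robot, y to its left, z up, the work surface at z = 0. Lengths are in m, angles in rad, forces in N, time in s.
With the tool pointing down it reaches from about 0.425 to 0.825 m from the base axis. Payload 3.6 kg.
Tool frame: the origin (TCP) lies at the very end of the fingers, on their centre line; the grasp point (between the pads) lies 19 mm behind it; x points along the fingers, y is the direction in which the jaws open and shut, and the axes are right-handed (so a half turn about x gives the same grasp; the last joint's range is limited). The gripper opens to 93 mm and grips with 3 to 60 N. Pads are 15 mm wide; open, the fingers measure 128 mm over their backs; the gripper's body (75 mm by 188 mm) begins 65 mm behind the grasp point.
Start: joints at [1.202, 0.615, -0.013, 1.423, 0.008, 1.103, -0.04], TCP at [0.218, -0.612, 0.219] pointing down, gripper open.
Joint ranges: [-3.12, 3.12], [-0.3, 2.06], [-1.34, 1.32], [0.26, 2.42], [-1.36, 4.5], [0.01, 1.98], [-2.84, 2.84]. Speed limits (rad/s): [2.79, 2.79, 3.14, 3.14, 3.14, 3.14, 3.14].

INTERFACE

Orientations are given as a 3x3 rotation matrix whose columns are the frame's x, y, z axes.
In Python, from bench import telemetry, cams, order gives the robot as it stands.
- The arm moves only by the tool drive_tool, never from a script. Its argument "plan" is a list of rows, each a list of 7 numbers: the turn, a rotation vector about the tool's x, y, z in degrees, then the shift along the tool's x, y, z in cm, then the opening, from 0 (shut) to 1 (fully open). A call has 1 to 8 rows; each row shifts and turns the commanded pose from where the row before left it, along the tool's axes as they then stand; what a row does not reach is not made up. A row lasts 1/8 s, in which the tool goes at most 62.5 mm and 10.7 degrees, less where a joint would pass 70% of its speed; a pose out of reach is approached as far as the arm can. A call with a gripper value outside its range is refused whole. The fingers move at their own pace and stop on an object; the grip force is fixed at half the most. Time passes only in rows, so rows that do not move let the fingers close. It gives the time, the measured TCP pose, the force and the opening at its end, in the units of the state.
- telemetry.observe(): the state, without advancing time (a new reading comes with each control period).
- cams.read_camera(name): name is "scene" or "top"; returns the picture (384x512x3 uint8, blue, green, red); there is no depth.
- cams.camera_info(name): a dict with "K" (3x3 intrinsics, pixels), "world_from_camera" (4x4, takes a point from camera to world coordinates). Camera axes: x right, y up, looking along -z (the intrinsics and any distortion apply to the point x, -y, -z); pixel columns grow to the right and rows downward; lengths in m; the calibration is good to about 2 mm. A picture is of the moment at which its call begins. camera_info takes no time and is no camera call.
- order.hand_in(): hands the job in, once; it reports no verdict.
The state is a dict: "time": time; "joints": joint angles; "qd": joint speeds; "joint_efforts": joint torques, N m; "tcp_pos": TCP position; "tcp_rot": TCP orientation; "ft_force": force on the tool from outside, world axes, zero at the start; "ft_torque": the same for the moment, N m; "gripper_width": finger opening in m.
Only numpy, scipy, OpenCV 4.12 (cv2) and the standard library are available. Lean on these libraries where they do the work, as an engineer would, in place of code of your own. Each camera call takes 0.05 s, during which the arm holds its last target.

## Working session

There is one attempt and no reset: what is moved stays moved. The work goes in short steps, Python scripts to look and compute and a tool call to move; the robot and the scene stay as the last step left them, time stands still between calls to the robot, and variables do not carry over. Pictures are saved under pics/ and viewed, and the job is handed in when it is done.

Besides the shell and the picture viewer there is one more tool, called after ">>>" by a JSON object that holds its "api" and its "payload". drive_tool: Moves the arm, as the interface text tells. Its arguments: {"type":"object","properties":{"plan":{"type":"array"}},"required":["plan"]}

```bash
ls; mkdir -p pics
python3 - <<'E'
from bench import telemetry, cams
import cv2
s=telemetry.observe()
for k in s: print(k,s[k])
for n in("scene","top"):
    i=cams.camera_info(n); print(n,i)
    cv2.imwrite(f"pics/{n}0.png",cams.read_camera(n))
E
```

```text
pics
time 0.0
joints [ 1.20153044  0.61591162 -0.01261138  1.42491199  0.00808964  1.10340552
 -0.04042141]
qd [ 0.00067507 -0.00062057  0.00155854  0.00030603  0.00065529 -0.00016222
 -0.0002456 ]
joint_efforts [ 5.94307903e-05 -4.58937407e+01  2.09076181e-01 -1.65745980e+01
 -6.10494870e-02  2.02864636e-02  2.28726244e-04]
tcp_pos [ 0.21819833 -0.61142766  0.2174818 ]
tcp_rot [[-8.99074880e-04  3.36126541e-01 -9.41816405e-01]
 [ 2.42524539e-03 -9.41813283e-01 -3.36127742e-01]
 [-9.99996655e-01 -2.58633990e-03  3.15713208e-05]]
ft_force [ 0.56326161  0.23159844 -0.4574874 ]
ft_torque [0.03792692 0.01382276 0.00923304]
gripper_width 0.09302275774276433
scene {'K': array([[481.90865886,   0.        , 255.95360587],
       [  0.        , 481.90865886, 190.99661752],
       [  0.        ,   0.        ,   1.        ]]), 'world_from_camera': array([[-0.88743741,  0.35757815, -0.29084828,  0.30756827],
       [-0.46089625, -0.69584159,  0.55079862,  0.51008384],
       [-0.00543078,  0.62285018,  0.78232229,  0.7907576 ],
       [ 0.        ,  0.        ,  0.        ,  1.        ]])}
top {'K': array([[446.89538065,   0.        , 254.11613282],
       [  0.        , 446.89538065, 194.87971199],
       [  0.        ,   0.        ,   1.        ]]), 'world_from_camera': array([[-0.0073314 ,  0.99047869, -0.13747078,  0.40902215],
       [-0.99937502, -0.01201154, -0.03324604,  0.01862734],
       [-0.03458073,  0.13714112,  0.98994772,  1.00789959],
       [ 0.        ,  0.        ,  0.        ,  1.        ]])}
```

View pics/scene0.png

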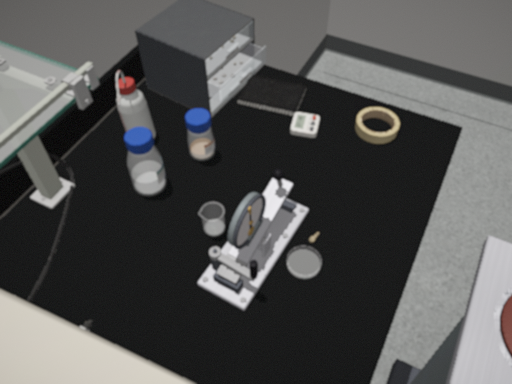

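View pics/top0.png

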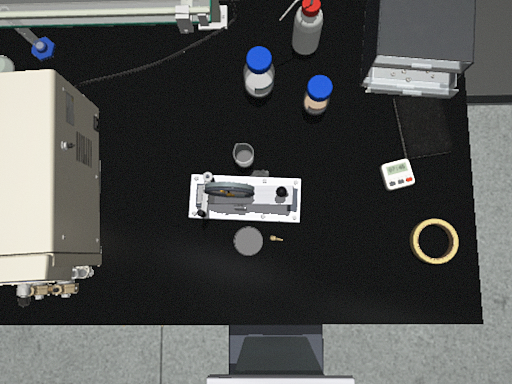

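The top view shows the block at about (245,198), with the ball at (282,191), the lever hinge at (208,177), the knob at (202,213), the dish at (248,240), the fitting at (277,238) and the beaker at (244,155). I'll enlarge both views to get more exact pixels.

Run:
```python
import cv2
a=cv2.imread("pics/top0.png")[140:260,170:320]
cv2.imwrite("pics/top0z.png",cv2.resize(a,None,fx=5,fy=5,interpolation=cv2.INTER_CUBIC))
a=cv2.imread("pics/scene0.png")[165:315,190:340]
cv2.imwrite("pics/scene0z.png",cv2.resize(a,None,fx=4,fy=4,interpolation=cv2.INTER_CUBIC))
```

```text
(no output)
```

View pics/top0z.png

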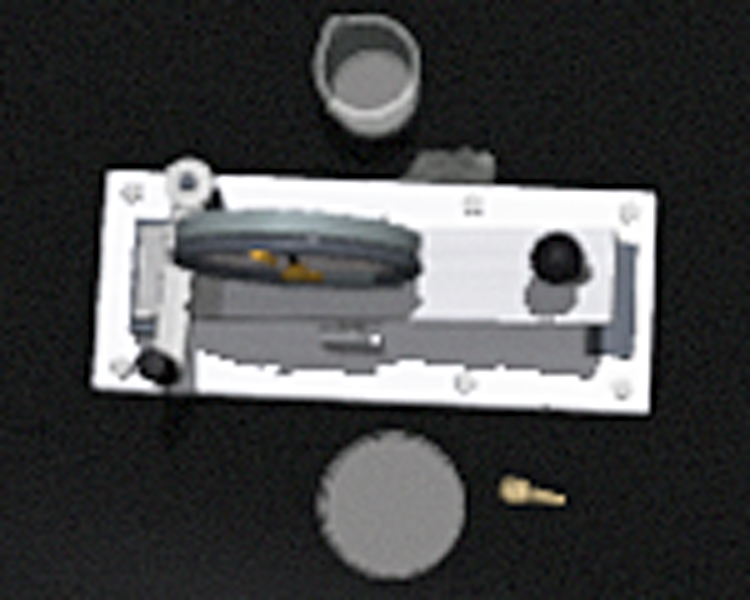

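View pics/scene0z.png

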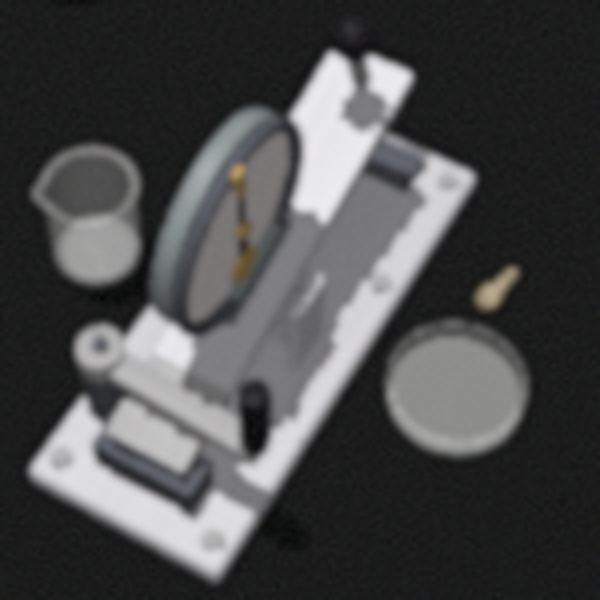

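```bash
cat > h.py <<'E'
import numpy as np, cv2
from bench import telemetry, cams
I={n:cams.camera_info(n) for n in("scene","top")}
def ray(n,u,v):
    K=I[n]["K"];T=I[n]["world_from_camera"]
    d=np.array([(u-K[0,2])/K[0,0],-(v-K[1,2])/K[1,1],-1.]); d=T[:3,:3]@d
    return T[:3,3],d/np.linalg.norm(d)
def onz(n,u,v,z):
    o,d=ray(n,u,v); return o+d*(z-o[2])/d[2]
def onplane(n,u,v,p,nn):
    o,d=ray(n,u,v); return o+d*((p-o)@nn)/(d@nn)
def two(pa,pb):
    o1,d1=ray("top",*pa);o2,d2=ray("scene",*pb)
    A=np.c_[d1,-d2];t=np.linalg.lstsq(A,o2-o1,rcond=None)[0]
    a=o1+d1*t[0];b=o2+d2*t[1];return (a+b)/2,np.linalg.norm(a-b)
def proj(n,p):
    K=I[n]["K"];T=I[n]["world_from_camera"];c=T[:3,:3].T@(np.asarray(p)-T[:3,3])
    return K[0,0]*c[0]/-c[2]+K[0,2],K[1,1]*-c[1]/-c[2]+K[1,2]
tz=lambda u,v:((u+.5)/5-.5+170,(v+.5)/5-.5+140)
sz=lambda u,v:((u+.5)/4-.5+190,(v+.5)/4-.5+165)
E
python3 - <<'E'
from h import *
np.set_printoptions(precision=4,suppress=True)
C=[onz("top",*tz(*p),.012) for p in[(105,170),(655,192),(650,413),(93,388)]]
C=np.array(C);print(C);print("sides",[np.linalg.norm(C[i]-C[i-1]) for i in range(4)])
c=C.mean(0);print("centre",c)
ex=(C[0]+C[1]-C[2]-C[3])[:2];print("yaw x",np.arctan2(ex[1],ex[0]))
ey=(C[0]+C[3]-C[1]-C[2])[:2];print("yaw y",np.arctan2(-ey[0],ey[1]))
S=[onz("scene",*sz(*p),.012) for p in[(30,470),(218,582),(475,178)]];print("scene corners",S)
print("ball",two(tz(557,257),sz(352,33)))
print("knob top",two(tz(158,358),sz(255,390)), onz("top",*tz(158,356),.104))
print("hinge",two(tz(188,181),sz(99,346)))
print("dish",onz("top",*tz(391,505),.006),"fit",onz("top",*tz(532,493),.004),"beaker",onz("top",*tz(370,85),.03))
E
```

```text
[[ 0.598   0.1964  0.012 ]
 [ 0.5845 -0.0531  0.012 ]
 [ 0.4847 -0.0487  0.012 ]
 [ 0.4985  0.2006  0.012 ]]
sides [np.float64(0.09960594302069303), np.float64(0.24988582321563754), np.float64(0.09982207115893015), np.float64(0.24972918542261524)]
centre [0.5414 0.0738 0.012 ]
yaw x -0.042985790897078886
yaw y -0.05460845108230783
scene corners [array([0.5946, 0.1958, 0.012 ]), array([0.4941, 0.2044, 0.012 ]), array([ 0.4822, -0.045 ,  0.012 ])]
ball (array([ 0.5364, -0.0053,  0.136 ]), np.float64(0.0015822665443507582))
knob top (array([0.5013, 0.1577, 0.0989]), np.float64(0.003056618190530865)) [0.503  0.1573 0.104 ]
hinge (array([0.582 , 0.151 , 0.0628]), np.float64(0.0020981665686786734))
dish [0.4452 0.0671 0.006 ] fit [0.4501 0.0041 0.004 ] beaker [0.6316 0.0744 0.03  ]
```

>>> {"api": "drive_tool", "payload": {"plan": [[0,0,0,-0.4,-2,-4.2,1],[0,0,0,-0.4,-2,-4.2,1],[0,0,0,-0.4,-2,-4.2,1],[0,0,0,-0.4,-2,-4.2,1],[-10,0,0,-0.4,-2,-4.2,1],[-10,0,0,0,0,0,1],[-10,0,0,0,0,0,1],[-10,0,0,0,0,0,1]]}}

```text
time: 1.1
tcp_pos: [0.3824, -0.447, 0.2381]
tcp_rot: [[-0.001, 0.866, -0.5], [0.001, -0.5, -0.866], [-1.0, -0.001, -0.0]]
ft_force: [0.0, -0.1, 0.0]
gripper_width: 0.0931
```

```bash
cat > st.py <<'E'
from h import *
np.set_printoptions(precision=4,suppress=True)
def st(): 
    s=telemetry.observe();R=s["tcp_rot"]
    print("t",round(s["time"],2),"p",s["tcp_pos"],"jawhead",np.degrees(np.arctan2(R[1][1],R[0][1])).round(2),"down",R[2][0].round(4),"F",np.round(s["ft_force"],2),"w",round(s["gripper_width"],4),"q",np.round(s["joints"],2))
    return s
def togo(p):
    s=st();R=np.array(s["tcp_rot"]);print("togo cm",100*R.T@(np.array(p)-s["tcp_pos"]))
E
python3 -c "
from st import *
togo([.46,-.1,.24])"
```

```text
t 1.1 p [ 0.3824 -0.447   0.2381] jawhead -30.01 down -1.0 F [ 0.04 -0.08  0.  ] w 0.0931 q [ 0.96  0.51 -0.21  1.58  0.12  1.07  0.19]
togo cm [ -0.1645 -10.6362 -33.9265]
```

>>> {"api": "drive_tool", "payload": {"plan": [[0,0,0,0,-1.5,-4.8,1],[0,0,0,0,-1.5,-4.8,1],[0,0,0,0,-1.5,-4.8,1],[0,0,0,0,-1.5,-4.8,1],[0,0,0,0,-1.5,-4.8,1],[0,0,0,0,-1.5,-4.8,1],[0,0,0,0,-1.5,-4.8,1],[-10,0,0,0,0,0,0.6]]}}

```text
time: 2.1
tcp_pos: [0.4626, -0.0988, 0.2388]
tcp_rot: [[0.0, 0.943, -0.334], [0.002, -0.334, -0.943], [-1.0, -0.0, -0.002]]
ft_force: [0.0, -0.8, -0.3]
gripper_width: 0.0868
```

>>> {"api": "drive_tool", "payload": {"plan": [[-10,0,0,0,0,0,0.4],[-10,0,0,0,0,0,0.4],[-10,0,0,0,0,0,0.4],[-10,0,0,0,0,0,0.4],[-10,0,0,0,0,0,0.4],[-10,0,0,0,0,0,0.4],[-10,0,0,0,0,0,0.4],[-10,0,0,0,0,0,0.4]]}}

```text
time: 3.1
tcp_pos: [0.4614, -0.1045, 0.2383]
tcp_rot: [[-0.001, 0.501, 0.866], [0.0, 0.866, -0.501], [-1.0, -0.0, -0.001]]
ft_force: [0.2, 0.3, -0.2]
gripper_width: 0.0369
```

```bash
python3 -c "
from st import *
togo([.502,.157,.2])
cv2.imwrite('pics/scene1.png',cv2.resize(cams.read_camera('scene')[130:350,150:400],None,fx=3,fy=2.7))"
```

```text
t 3.1 p [ 0.4614 -0.1045  0.2383] jawhead 59.97 down -1.0 F [ 0.16  0.3  -0.18] w 0.0369 q [ 0.67  0.39 -0.69  1.87  0.29  0.99  0.9 ]
togo cm [ 3.8318 24.6666 -9.5712]
```

View pics/scene1.png

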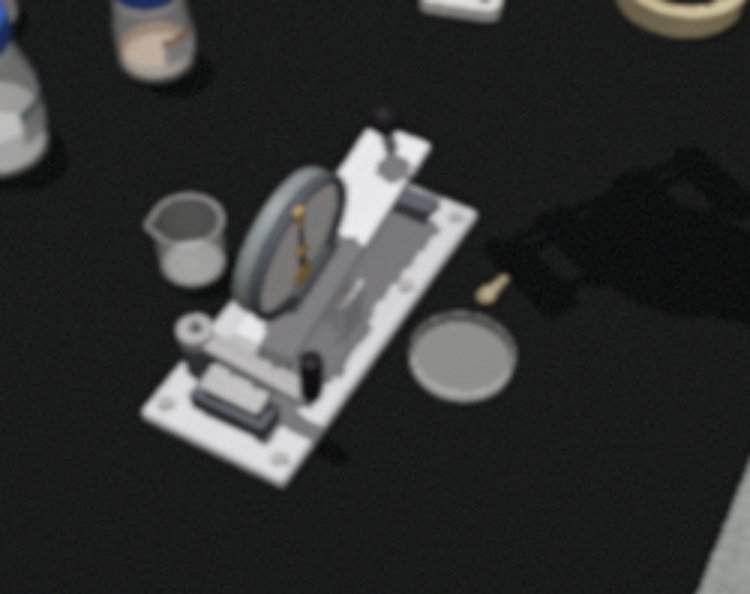

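Nothing has moved. The knob is at (310,370) in this crop and the hand is out of frame to the right. Next I'll move above the knob.

>>> {"api": "drive_tool", "payload": {"plan": [[0,0,0,0.7,4.9,-1.9,0.4],[0,0,0,0.7,4.9,-1.9,0.4],[0,0,0,0.8,4.9,-1.9,0.4],[0,0,0,0.8,4.9,-1.9,0.4],[0,0,0,0.8,5,-1.9,0.4],[0,0,0,0,0,0,0.4],[0,0,0,0,0,0,0.4]]}}

```text
time: 4.03
tcp_pos: [0.504, 0.1551, 0.2002]
tcp_rot: [[-0.001, 0.507, 0.862], [-0.001, 0.862, -0.507], [-1.0, -0.002, -0.0]]
ft_force: [0.1, -0.7, 0.2]
gripper_width: 0.037
```

```bash
python3 -c "
from st import *
togo([.502,.157,.09])
cv2.imwrite('pics/scene2.png',cv2.resize(cams.read_camera('scene')[130:350,150:400],None,fx=3,fy=2.7))
cv2.imwrite('pics/top2.png',cams.read_camera('top'))"
```

```text
t 4.03 p [0.504  0.1551 0.2002] jawhead 59.56 down -1.0 F [ 0.09 -0.66  0.2 ] w 0.037 q [ 0.1   0.52 -0.66  1.79  0.38  0.97  0.32]
togo cm [11.0223  0.0818 -0.2614]
```

View pics/scene2.png

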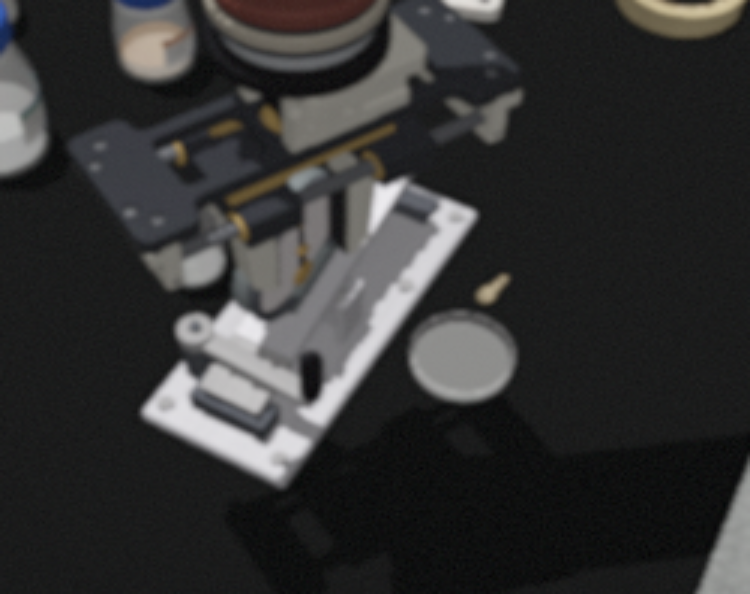

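View pics/top2.png

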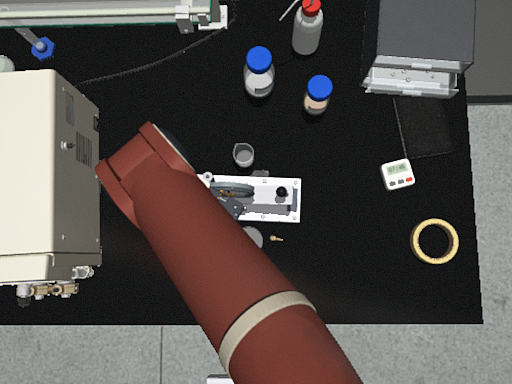

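```bash
python3 -c "
from st import *
for H in(0,.2,.25,.3,.35,.4): print(H,'scene',onz('scene',100,337,H)[:2],onz('scene',30,305,H)[:2],'top100',onz('top',100,160,H)[:2],'top55',onz('top',55,120,H)[:2])
cv2.imwrite('pics/cab.png',cv2.resize(cv2.imread('pics/top0.png')[60:310,0:200],None,fx=3,fy=2.4))"
```

```text
0 scene [0.6908 0.3544] [0.8384 0.365 ] top100 [0.6354 0.4114] top55 [0.7339 0.5233]
0.2 scene [0.5938 0.3938] [0.7041 0.4017] top100 [0.5905 0.3335] top55 [0.6694 0.4232]
0.25 scene [0.5696 0.4036] [0.6706 0.4109] top100 [0.5793 0.314 ] top55 [0.6533 0.3982]
0.3 scene [0.5454 0.4135] [0.637  0.4201] top100 [0.568  0.2945] top55 [0.6372 0.3731]
0.35 scene [0.5212 0.4233] [0.6034 0.4292] top100 [0.5568 0.275 ] top55 [0.6211 0.3481]
0.4 scene [0.4969 0.4332] [0.5699 0.4384] top100 [0.5456 0.2555] top55 [0.605 0.323]
```

View pics/cab.png

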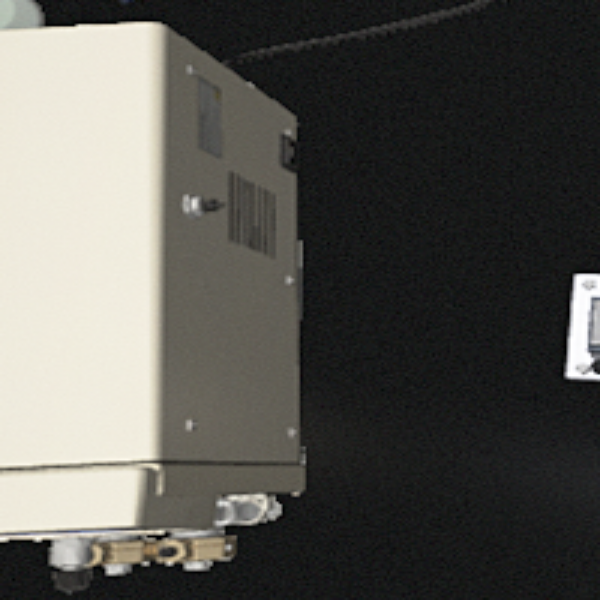

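The cabinet's near face is at y≈0.41 and it is about 0.24 m high, so there is room. The hand is centred over the knob to within 3 mm. Next I descend so the jaws cage the knob.

>>> {"api": "drive_tool", "payload": {"plan": [[0,0,0,3,0,-0.2,0.4],[0,0,0,3,0.1,0,0.4],[0,0,0,2,0,0,0.4],[0,0,0,1.5,0,0,0.4],[0,0,0,1.2,0,0,0.4],[0,0,0,0.3,0,0,0.4],[0,0,0,0,0,0,0.4]]}}

```text
time: 5.0
tcp_pos: [0.5032, 0.1579, 0.091]
tcp_rot: [[0.001, 0.505, 0.863], [0.0, 0.863, -0.505], [-1.0, 0.0, 0.0]]
ft_force: [-0.6, 0.4, 0.8]
gripper_width: 0.0371
```

```bash
python3 -c "
from st import *
togo([.502,.157,.09])
cv2.imwrite('pics/scene3.png',cv2.resize(cams.read_camera('scene')[130:350,150:400],None,fx=3,fy=2.7))"
```

```text
t 5.0 p [0.5032 0.1579 0.091 ] jawhead 59.64 down -1.0 F [-0.6   0.4   0.81] w 0.0371 q [ 0.02  0.66 -0.56  1.91  0.51  0.72  0.2 ]
togo cm [ 0.095  -0.1375 -0.0614]
```

View pics/scene3.png

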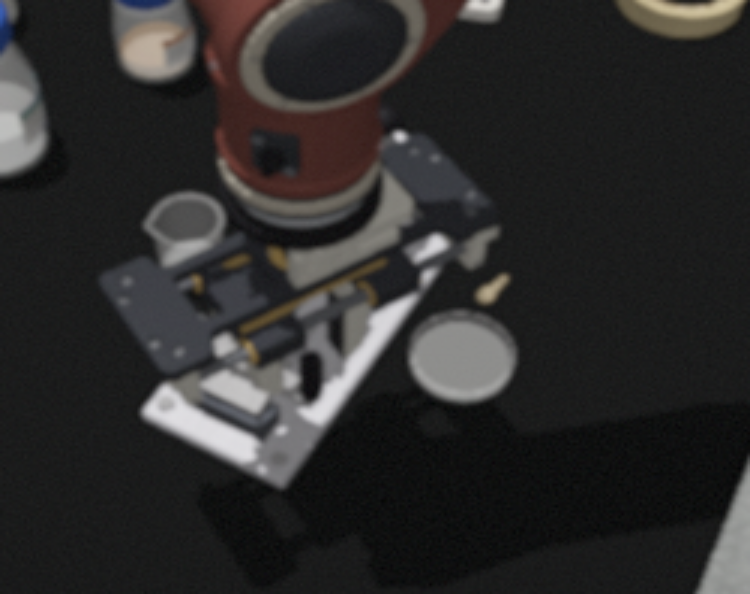

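```bash
python3 -c "
from st import *
f=lambda p:((p[0]-150)*3,(p[1]-130)*2.7)
print(f(proj('scene',[.503,.158,.091])),f(proj('scene',[.503,.157,.104])),f(proj('scene',[.503,.157,.060])))
s=telemetry.observe();R=np.array(s['tcp_rot']);p=s['tcp_pos']
for k in(-1,1): print(f(proj('scene',p+R[:,1]*.0185*k)))
# arc
O=np.array([.5415,.081]);yaw=-.05;ex=np.array([np.cos(yaw),np.sin(yaw)]);ey=np.array([-ex[1],ex[0]])
H=O+.036*ex+.072*ey;print('hinge',H)
R0=np.array(s['tcp_rot'])
prev=H+.082*(-ex*np.cos(.03)+ey*np.sin(.03)); ang=60
print(prev)
# extra push: pushing finger inner face 18.5-7=11.5mm behind centre
for i,th in enumerate(np.linspace(.03,1.5,9)[1:]):
    k=H+.082*(-ex*np.cos(th)+ey*np.sin(th))
    head=60-7.5*(i+1); d=np.array([np.cos(np.radians(head)),np.sin(np.radians(head))])
    print(round(th,2),k,head,'tcp',k+d*.0115)
"
```

```text
(np.float64(304.53188871917655), np.float64(361.880005158752)) (np.float64(305.08483504428267), np.float64(349.77723112043543)) (np.float64(306.038945374683), np.float64(385.3632733761857))
(np.float64(332.1340710051695), np.float64(347.48377704688227))
(np.float64(275.20280371324475), np.float64(375.7654033736724))
hinge [0.5811 0.1511]
[0.4993 0.1577]
0.21 [0.5019 0.1725] 52.5 tcp [0.5089 0.1816]
0.4 [0.5071 0.1866] 45.0 tcp [0.5153 0.1947]
0.58 [0.5149 0.1995] 37.5 tcp [0.524  0.2065]
0.76 [0.5248 0.2108] 30.0 tcp [0.5348 0.2165]
0.95 [0.5367 0.2201] 22.5 tcp [0.5473 0.2245]
1.13 [0.55  0.227] 15.0 tcp [0.5611 0.23  ]
1.32 [0.5644 0.2314] 7.5 tcp [0.5758 0.2329]
1.5 [0.5793 0.2331] 0.0 tcp [0.5908 0.2331]
```

>>> {"api": "drive_tool", "payload": {"plan": [[0,0,0,0,1.2,-0.3,0.4],[7.5,0,0,0,1.1,-0.4,0.4],[7.5,0,0,0,1.4,-0.3,0.4],[7.5,0,0,0,1.4,-0.2,0.4],[7.5,0,0,0,1.5,-0.1,0.4],[0,0,0,0,0,0,0.4]]}}

```text
time: 5.8
tcp_pos: [0.5352, 0.2175, 0.0911]
tcp_rot: [[0.002, 0.867, 0.498], [0.002, 0.498, -0.867], [-1.0, 0.002, -0.001]]
ft_force: [-0.4, -0.2, 0.3]
gripper_width: 0.0373
```

```bash
python3 -c "
from st import *
togo([.535,.2165,.09])
cv2.imwrite('pics/scene4.png',cv2.resize(cams.read_camera('scene')[130:350,150:400],None,fx=3,fy=2.7))"
```

```text
t 5.8 p [0.5352 0.2175 0.0911] jawhead 29.85 down -1.0 F [-0.43 -0.21  0.34] w 0.0373 q [-0.17  0.69 -0.41  1.77  0.37  0.76 -0.25]
togo cm [ 0.1139 -0.0649  0.0737]
```

View pics/scene4.png

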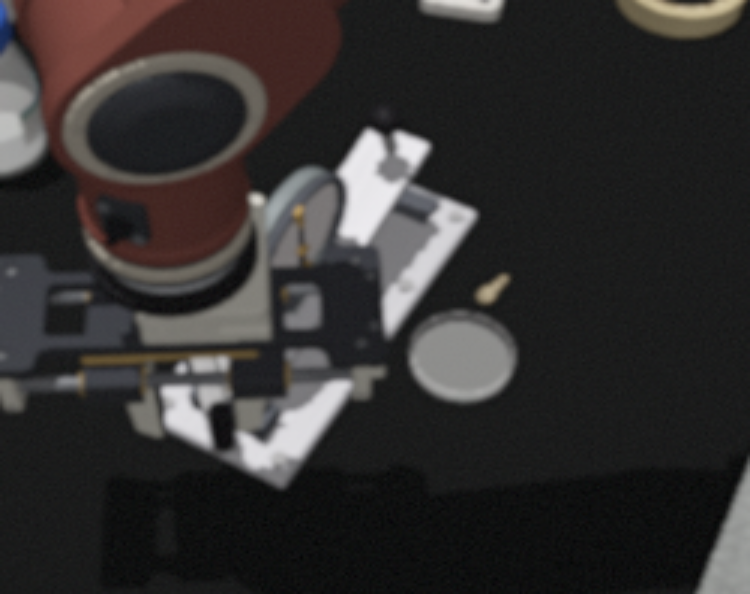

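The lever follows: the knob is now at about (220,425) in this crop, between the jaws. I'll continue the arc.

>>> {"api": "drive_tool", "payload": {"plan": [[7.5,0,0,0,1.4,0,0.4],[7.5,0,0,0,1.5,0,0.4],[7.5,0,0,0,1.5,0.1,0.4],[7.5,0,0,0,1.4,0.2,0.4],[0,0,0,0,0,0,0.4]]}}

```text
time: 6.48
tcp_pos: [0.5897, 0.2303, 0.0906]
tcp_rot: [[0.0, 1.0, -0.004], [-0.0, -0.004, -1.0], [-1.0, 0.0, 0.0]]
ft_force: [-0.2, 0.4, 0.3]
gripper_width: 0.0369
```

```bash
python3 -c "
from st import *
togo([.591,.233,.09])
cv2.imwrite('pics/scene5.png',cv2.resize(cams.read_camera('scene')[130:350,150:400],None,fx=3,fy=2.7))"
```

```text
t 6.47 p [0.5897 0.2303 0.0906] jawhead -0.21 down -1.0 F [-0.18  0.44  0.33] w 0.0369 q [-0.25  0.74 -0.26  1.61  0.24  0.83 -0.62]
togo cm [ 0.0591  0.1276 -0.2733]
```

View pics/scene5.png

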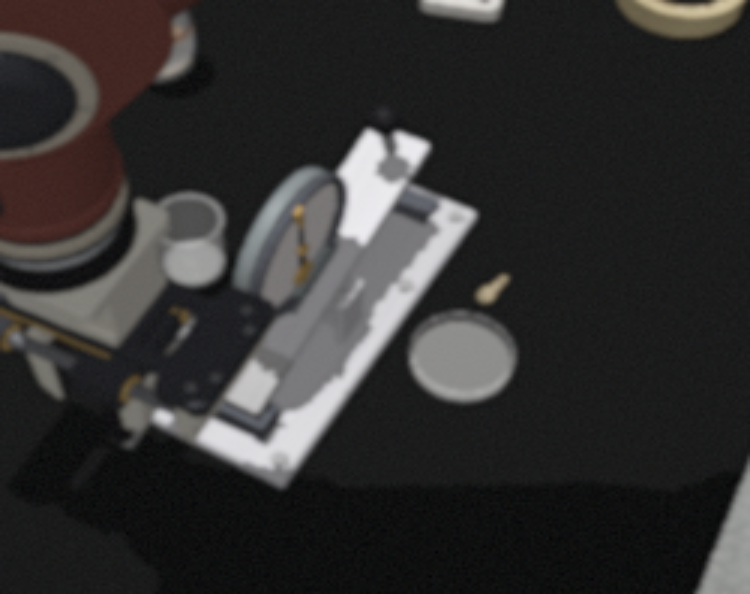

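The lever no longer crosses the gauge's heavy end. I'll push 4 mm further towards the stop, then rise and look.

>>> {"api": "drive_tool", "payload": {"plan": [[0,0,0,0,0.4,0,0.4],[0,0,0,0,-0.4,0,0.4],[0,0,0,-3,0,0,0.4],[0,0,0,-4,0,0,0.4],[0,0,0,-5,0,0,0.5],[0,0,0,0,-2,5,0.5],[0,0,0,0,-1,6,0.5],[0,0,0,0,-1,6,0.5]]}}

```text
time: 7.52
tcp_pos: [0.5487, 0.0585, 0.2113]
tcp_rot: [[0.003, 1.0, -0.005], [-0.001, -0.005, -1.0], [-1.0, 0.003, 0.001]]
ft_force: [0.7, -0.7, 0.1]
gripper_width: 0.0464
```

>>> {"api": "drive_tool", "payload": {"plan": [[0,0,0,0,-1,6,0.5],[0,0,0,0,0,0,0.5],[0,0,0,0,0,0,0.5]]}}

```text
time: 7.9
tcp_pos: [0.5386, 0.001, 0.2111]
tcp_rot: [[0.002, 1.0, -0.006], [0.001, -0.006, -1.0], [-1.0, 0.002, -0.001]]
ft_force: [-1.1, 1.0, -0.0]
gripper_width: 0.0466
```

```bash
python3 -c "
from st import *
togo([.5364,-.0053,.2])
cv2.imwrite('pics/scene6.png',cv2.resize(cams.read_camera('scene')[130:350,150:400],None,fx=3,fy=2.7))
cv2.imwrite('pics/top6.png',cv2.resize(cams.read_camera('top')[100:300,100:350],None,fx=3,fy=3))"
```

```text
t 7.9 p [0.5386 0.001  0.2111] jawhead -0.34 down -1.0 F [-1.14  1.   -0.01] w 0.0466 q [ 0.16  0.46 -0.3   1.75  0.17  0.95 -0.21]
togo cm [ 1.1068 -0.2159  0.6303]
```

View pics/scene6.png

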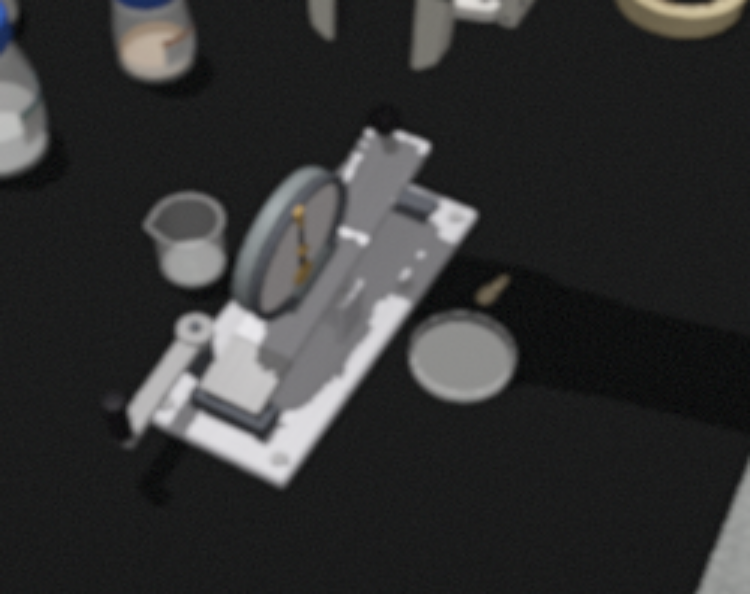

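View pics/top6.png

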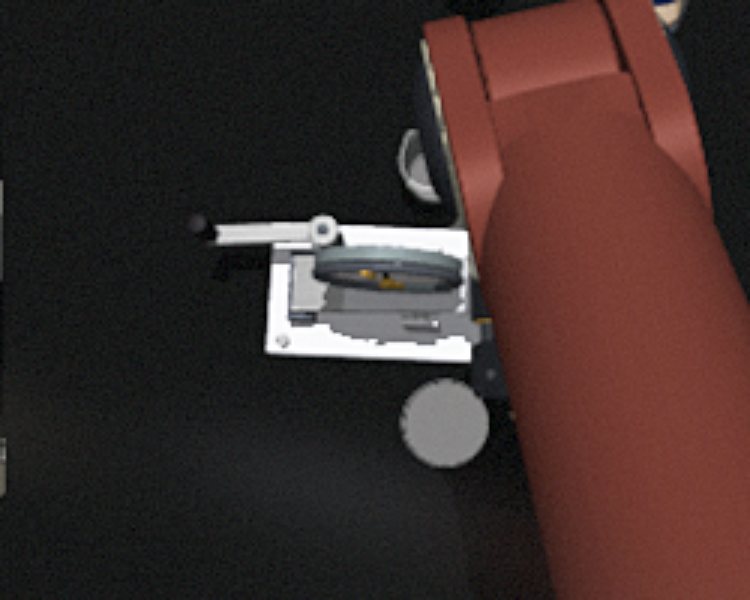

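The lever lies fully open along block +y (knob at (118,420) in the scene crop), and the bystanders and gauge are unmoved. Next I'll measure the mark against the needle on the dial plane, averaging several frames.

```bash
python3 -c "
from st import *
a=np.mean([cams.read_camera('scene').astype(float) for _ in range(8)],0)
np.save('dial.npy',a)
c=a[185:255,225:270]
cv2.imwrite('pics/dial.png',cv2.resize(c.astype(np.uint8),None,fx=8,fy=8,interpolation=cv2.INTER_CUBIC))
b=c[:,:,2]-c[:,:,0]
m=(b>45).astype(np.uint8)
n,l,s,ce=cv2.connectedComponentsWithStats(m)
for i in range(1,n):
  yy,xx=np.nonzero(l==i);w=b[yy,xx];print(s[i],(xx*w).sum()/w.sum()+225,(yy*w).sum()/w.sum()+185)
"
```

```text
[23 21  3  6 14] 249.0112969483568 208.20495892018778
[25 36  2  3  4] 250.46882494004797 222.0443645083933
[24 43  4  6 13] 250.37490580256218 230.56612660135644
```

View pics/dial.png

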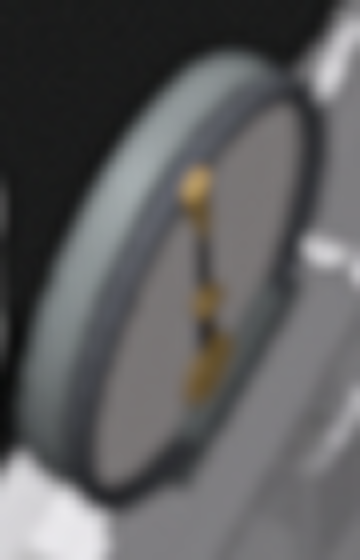

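```bash
cat > dial.py <<'E'
from st import *
yaw=-.05;O=np.array([.5415,.081,0]);ex=np.array([np.cos(yaw),np.sin(yaw),0]);ey=np.array([-ex[1],ex[0],0]);ez=np.array([0,0,1.])
def dial(u,v,xf): # block coords y,z of pixel on dial plane x=xf
    p=onplane('scene',u,v,O+ex*xf,ex)-O
    return np.array([p@ey,p[2]])
E
python3 -c "
from dial import *
for xf in(-.013,-.011,-.008,-.004,0):
  mk,hub,wt=[dial(*p,xf) for p in((249.01,208.2),(250.47,222.04),(250.37,230.57))]
  d=mk-hub;print(xf,mk,hub,wt,'mark ang',np.arctan2(d[0],d[1]),np.hypot(*d),'wt',np.arctan2(*(hub-wt)))
t=-.26;print('expected centre',70*np.sin(.26)/1e3,.05+.07*np.cos(.26))
p=O+ex*-.011+ey*.018+ez*.1176
for r in(0,.032): print(proj('scene',p+ez*r))
for a in(.16,.26,.36,.46): print(a,proj('scene',p+.036*(np.cos(a)*ez+np.sin(a)*ey)))
"
```

```text
-0.013 [0.0312 0.1754] [0.0279 0.1328] [0.0289 0.1088] mark ang 0.07845498186069447 0.04266538709712043 wt -0.04186003980166523
-0.011 [0.028  0.1703] [0.0247 0.1274] [0.0257 0.1031] mark ang 0.07845498186069512 0.0430178703368164 wt -0.0418600398016656
-0.008 [0.0232 0.1626] [0.0198 0.1192] [0.0209 0.0947] mark ang 0.07845498186069391 0.043546595196360345 wt -0.04186003980166525
-0.004 [0.0169 0.1525] [0.0134 0.1084] [0.0144 0.0834] mark ang 0.0784549818606936 0.044251561675752275 wt -0.04186003980166732
0 [0.0105 0.1423] [0.007  0.0975] [0.008  0.0721] mark ang 0.07845498186069474 0.04495652815514422 wt -0.041860039801667144
expected centre 0.01799563863245086 0.11764729846941593
(np.float64(252.55449101806286), np.float64(222.55085947322516))
(np.float64(252.34152887946448), np.float64(211.432369186633))
0.16 (np.float64(250.53049449088695), np.float64(212.61185671167308))
0.26 (np.float64(249.43460823417865), np.float64(214.39578286118586))
0.36 (np.float64(248.3680350445346), np.float64(216.26980518896156))
0.46 (np.float64(247.3428881431764), np.float64(218.21316751198384))
```

```bash
python3 -c "
from dial import *
a=np.mean([cams.read_camera('top').astype(float) for _ in range(8)],0)
np.save('dialtop.npy',a)
c=a[175:205,195:265]
cv2.imwrite('pics/dialtop.png',cv2.resize(c.astype(np.uint8),None,fx=10,fy=10,interpolation=cv2.INTER_CUBIC))
b=c[:,:,2]-c[:,:,0]
m=(b>35).astype(np.uint8)
n,l,s,ce=cv2.connectedComponentsWithStats(m)
for i in range(1,n):
  yy,xx=np.nonzero(l==i);w=b[yy,xx];q=((xx*w).sum()/w.sum()+195,(yy*w).sum()/w.sum()+175);print(s[i],q)
  for nm,sp in(('mk',(249.01,208.2)),('hub',(250.47,222.04)),('wt',(250.37,230.57))):
    P,e=two(q,sp);P=P-O;print('   ',nm,np.array([P@ex,P@ey,P[2]]),e)
"
```

```text
[ 62   0   8  24 110] (np.float64(261.0302238720469), np.float64(181.76535826401778))
    mk [ 0.0319 -0.0435  0.0567] 0.0035128648446136257
    hub [ 0.0351 -0.0438  0.0105] 0.0060786653169053965
    wt [ 0.0381 -0.0437 -0.0206] 0.010444963183744844
[25 15  5  3 12] (np.float64(221.84309490534875), np.float64(190.75886164400964))
    mk [-0.0093  0.0267  0.1679] 0.0015776958855119147
    hub [-0.0083  0.0293  0.1336] 0.009867041436660635
    wt [-0.0069  0.0313  0.1108] 0.013627057066023298
[31 18  9  3 20] (np.float64(229.68136067101585), np.float64(194.2108108108108))
    mk [-0.0079  0.0148  0.1509] 0.009128617812082835
    hub [-0.0068  0.0169  0.1145] 0.0010569967937526152
    wt [-0.0052  0.0187  0.0903] 0.0025184319875992222
[67 20  1  2  2] (np.float64(262.0), np.float64(195.49911190053285))
    mk [ 0.0143 -0.0417  0.0662] 0.03218231842112665
    hub [ 0.0169 -0.0423  0.0196] 0.02410150724943205
    wt [ 0.0195 -0.0423 -0.0114] 0.02072439111783188
[69 26  1  1  1] (np.float64(264.0), np.float64(201.0))
    mk [ 0.0082 -0.0437  0.0667] 0.04464784775847355
    hub [ 0.0107 -0.0446  0.0196] 0.03717718423348245
    wt [ 0.0132 -0.0447 -0.0117] 0.034207297173882656
```

View pics/dialtop.png

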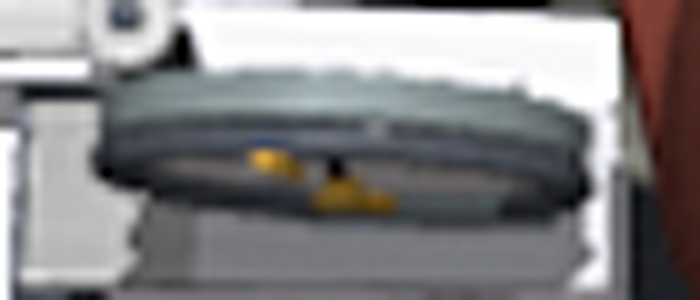

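```bash
python3 -c "
from dial import *
f=lambda u,v:((u+.5)/10-.5+195,(v+.5)/10-.5+175)
def by(px,z): 
  P=onz('top',*px,z)-O; return np.round([P@ex,P@ey,P[2]],4)
hz=.1176
print('needle tip',by(f(335,166),hz+.032))
print('hub',by(f(340,190),hz),'wt',by(f(380,203),hz-.018))
print('mark cen',by((221.84,190.76),hz+.039),by((221.84,190.76),hz+.044),'inner',by(f(298,172),hz+.033),'outer',by(f(255,155),hz+.047))
# rays onto the plane
for nm,px in(('tip',f(335,166)),('hub',f(340,190)),('mk',(221.84,190.76)),('inner',f(298,172)),('outer',f(255,155))):
  for xf in(-.011,-.008):
    P=onplane('top',*px,O+ex*xf,ex)-O;print(nm,xf,P@ey,P[2])
"
```

```text
needle tip [-0.0062  0.0169  0.1496]
hub [-0.0065  0.0188  0.1176] wt [-0.0064  0.0122  0.0996]
mark cen [-0.0069  0.0282  0.1566] [-0.0076  0.0277  0.1616] inner [-0.0078  0.0239  0.1506] outer [-0.0068  0.0308  0.1646]
tip -0.011 0.01351880430874474 0.18312515783851913
tip -0.008 0.015611143540099345 0.16219090277158188
hub -0.011 0.015563908658056284 0.15053725893039194
hub -0.008 0.017708156307591004 0.12877586451249512
mk -0.011 0.024962842117246857 0.185206335228273
mk -0.008 0.027345651563694725 0.16432490417801293
inner -0.011 0.021461202737945904 0.1732841582612228
inner -0.008 0.02375513429350381 0.15210012096603864
outer -0.011 0.027395956765348416 0.19356098107446895
outer -0.008 0.02984052302761661 0.1728916059276041
```

By ray casting, the hub is at block y≈18 mm, as expected for the −0.26 rad tilt. The mark leans about 0.25 rad from the needle towards +y, so the set mark is near 0.0 ± 0.05 rad. I'll refine that once the gauge is held. Next is the grip on the ball, with the jaws along block x.

>>> {"api": "drive_tool", "payload": {"plan": [[2.5,0,0,2,-0.1,0.6,0.5],[0,0,0,3,0,0,0.5],[0,0,0,2.5,0,0,0.5],[0,0,0,1.5,0,0,0.5],[0,0,0,0.6,0,0,0.5],[0,0,0,0,0,0,0.5]]}}

```text
time: 9.55
tcp_pos: [0.5375, -0.0053, 0.1149]
tcp_rot: [[0.0, 0.999, -0.05], [0.0, -0.05, -0.999], [-1.0, 0.0, -0.0]]
ft_force: [-0.2, 1.1, 0.6]
gripper_width: 0.0467
```

```bash
python3 -c "
from st import *
togo([.537,-.0055,.115])
cv2.imwrite('pics/scene7.png',cv2.resize(cams.read_camera('scene')[130:350,150:400],None,fx=3,fy=2.7))"
```

```text
t 9.55 p [ 0.5375 -0.0053  0.1149] jawhead -2.86 down -1.0 F [-0.19  1.06  0.55] w 0.0467 q [ 0.14  0.58 -0.26  1.87  0.21  0.72 -0.29]
togo cm [-0.0113 -0.0509  0.0262]
```

View pics/scene7.png

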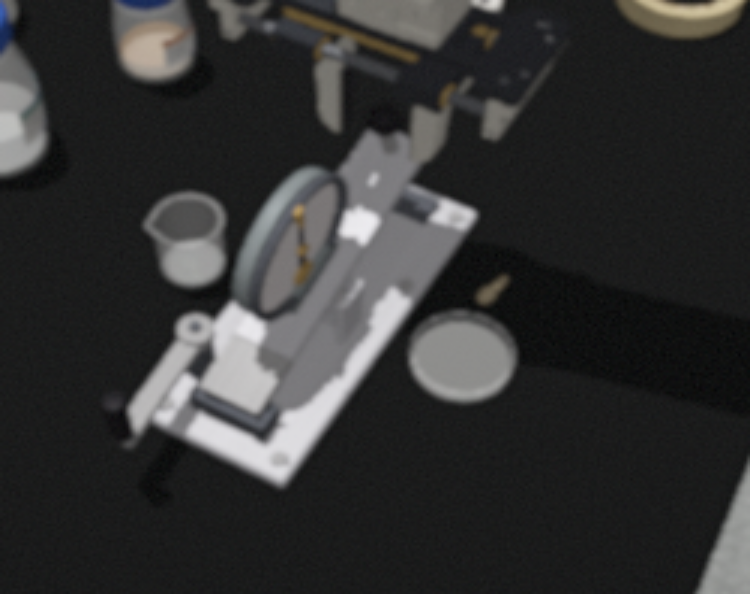

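The ball, at (385,120), lies between the fingertips, so I'll close on it.

>>> {"api": "drive_tool", "payload": {"plan": [[0,0,0,0,0,0,0.3],[0,0,0,0,0,0,0.25],[0,0,0,0,0,0,0.2],[0,0,0,0,0,0,0.1],[0,0,0,0,0,0,0],[0,0,0,0,0,0,0]]}}

```text
time: 10.35
tcp_pos: [0.5372, -0.0055, 0.1148]
tcp_rot: [[-0.0, 0.999, -0.05], [-0.0, -0.05, -0.999], [-1.0, -0.0, 0.0]]
ft_force: [-0.2, -0.6, 2.0]
gripper_width: 0.0205
```

```bash
python3 -c "
from dial import *
s=st()
# arc from present grasp point about ridge
g=np.array(s['tcp_pos'])-O;print('tcp block',g@ex,g@ey,g[2])
r=lambda t:np.array([-.105*np.cos(t)-.058*np.sin(t), .058*np.cos(t)-.105*np.sin(t)+.05])
for t in(-.26,-.2,-.15,-.1,-.05,-.0,.05): print(t,r(t),'shift tool x,z cm',100*(r(-.26)-r(t))[::-1])
"
```

```text
t 10.35 p [ 0.5372 -0.0055  0.1148] jawhead -2.86 down -1.0 F [-0.23 -0.59  1.98] w 0.0205 q [ 0.14  0.58 -0.26  1.87  0.21  0.72 -0.29]
tcp block -4.3943821396489544e-08 -0.0866091060780019 0.11483200771650989
-0.26 [-0.0866  0.133 ] shift tool x,z cm [0. 0.]
-0.2 [-0.0914  0.1277] shift tool x,z cm [0.534  0.4824]
-0.15 [-0.0952  0.123 ] shift tool x,z cm [1.0004 0.8593]
-0.1 [-0.0987  0.1182] shift tool x,z cm [1.4851 1.2125]
-0.05 [-0.102   0.1132] shift tool x,z cm [1.9869 1.541 ]
-0.0 [-0.105  0.108] shift tool x,z cm [2.5044 1.844 ]
0.05 [-0.1078  0.1027] shift tool x,z cm [3.0364 2.1207]
```

The ball is held at 20.5 mm width. Next I rock it along the arc to about −0.10 rad and check.

>>> {"api": "drive_tool", "payload": {"plan": [[0,0,0,0.27,0.0,0.24,0],[0,0,0,0.27,0,0.24,0],[0,0,0,0.23,0,0.19,0],[0,0,0,0.23,0,0.19,0],[0,0,0,0.24,0,0.18,0],[0,0,0,0.24,0,0.18,0],[0,0,0,0,0,0,0]]}}

```text
time: 11.22
tcp_pos: [0.5366, -0.017, 0.0996]
tcp_rot: [[-0.0, 0.999, -0.05], [0.001, -0.05, -0.999], [-1.0, -0.0, -0.001]]
ft_force: [-0.3, 1.0, 1.3]
gripper_width: 0.0204
```

```bash
python3 -c "
from dial import *
s=st();g=np.array(s['tcp_pos'])-O;print(g@ex,g@ey,g[2]+.0182)
cv2.imwrite('pics/scene8.png',cv2.resize(cams.read_camera('scene')[130:350,150:400],None,fx=3,fy=2.7))"
```

```text
t 11.22 p [ 0.5366 -0.017   0.0996] jawhead -2.85 down -1.0 F [-0.26  0.97  1.34] w 0.0204 q [ 0.16  0.6  -0.25  1.88  0.22  0.68 -0.28]
3.592179529725904e-05 -0.09815995026724517 0.11781242565117142
```

View pics/scene8.png

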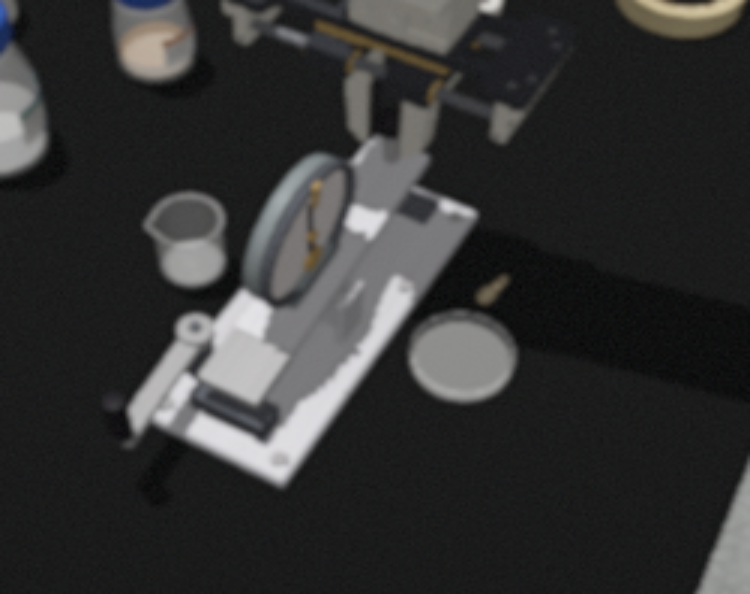

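The gauge rocks and stays seated; the dial has moved up and to the right. I'll re-measure the mark against the needle in the top view.

```bash
cat > mt.py <<'E'
import sys
from dial import *
t=float(sys.argv[1]);tag=sys.argv[2]
a=np.mean([cams.read_camera('top').astype(float) for _ in range(8)],0)
b=np.mean([cams.read_camera('scene').astype(float) for _ in range(4)],0)
np.save('dt'+tag,a);np.save('ds'+tag,b)
A=cv2.resize(a[175:205,195:265].astype(np.uint8),None,fx=10,fy=10,interpolation=cv2.INTER_CUBIC)
B=cv2.resize(b[170:250,225:285].astype(np.uint8),None,fx=7,fy=7,interpolation=cv2.INTER_CUBIC)
im=np.zeros((580,700,3),np.uint8);im[:300]=A;
B=cv2.resize(b[180:240,230:280].astype(np.uint8),None,fx=4.6,fy=4.6,interpolation=cv2.INTER_CUBIC);im[302:302+B.shape[0],:B.shape[1]]=B
cv2.imwrite(f'pics/m{tag}.png',im)
hy=-.07*np.sin(t);hz=.05+.07*np.cos(t);print('expected hub y,z',hy,hz)
def by(px,z):
  P=onz('top',*px,z)-O; return np.round([P@ex,P@ey,P[2]],4)
c=a[175:205,195:250];w=c[:,:,2]-c[:,:,0]
n,l,s,_=cv2.connectedComponentsWithStats((w>35).astype(np.uint8))
for i in range(1,n):
  yy,xx=np.nonzero(l==i);q=w[yy,xx];px=((xx*q).sum()/q.sum()+195,(yy*q).sum()/q.sum()+175)
  print(s[i],np.round(px,2),'as mark',by(px,hz+.041),'as hub',by(px,hz-.008))
E
python3 mt.py -.1 9
```

```text
expected hub y,z 0.0069883391652779715 0.11965029156946182
[35 15  9  6 29] [233.3 192.7] as mark [-0.0104  0.0055  0.1607] as hub [-0.0035  0.0098  0.1117]
```

View pics/m9.png

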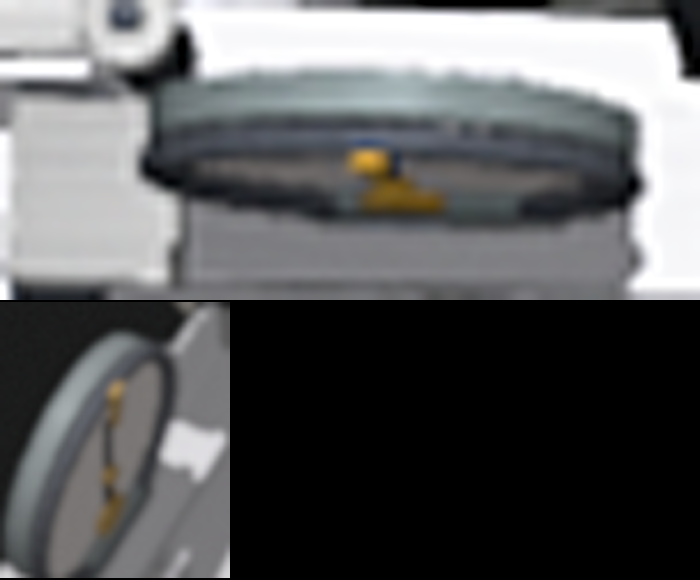

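The mark is at (370,160) in the zoom and the needle tip at (395,165), which leaves about 0.1 rad. I'll rock to about 0.0.

>>> {"api": "drive_tool", "payload": {"plan": [[0,0,0,0.25,0,0.17,0],[0,0,0,0.25,0,0.16,0],[0,0,0,0.26,0,0.15,0],[0,0,0,0.26,0,0.15,0],[0,0,0,0,0,0,0],[0,0,0,0,0,0,0],[0,0,0,0,0,0,0],[0,0,0,0,0,0,0]]}}

```text
time: 12.88
tcp_pos: [0.5362, -0.024, 0.0897]
tcp_rot: [[-0.0, 0.999, -0.05], [-0.0, -0.05, -0.999], [-1.0, -0.0, 0.0]]
ft_force: [-0.0, 3.5, 0.9]
gripper_width: 0.0206
```

>>> {"api": "drive_tool", "payload": {"plan": [[0,0,0,0,0,0,0],[0,0,0,0,0,0,0],[0,0,0,0,0,0,0],[0,0,0,0,0,0,0],[0,0,0,0,0,0,0],[0,0,0,0,0,0,0],[0,0,0,0,0,0,0],[0,0,0,0,0,0,0]]}}

```text
time: 13.88
tcp_pos: [0.5363, -0.024, 0.0897]
tcp_rot: [[-0.0, 0.999, -0.05], [-0.0, -0.05, -0.999], [-1.0, -0.0, 0.0]]
ft_force: [-0.1, 2.9, 0.9]
gripper_width: 0.0203
```

```bash
python3 -c "
from dial import *
s=st();g=np.array(s['tcp_pos'])-O;print(g@ex,g@ey,g[2]+.0182)"; python3 mt.py 0 10
```

```text
t 13.88 p [ 0.5363 -0.024   0.0897] jawhead -2.86 down -1.0 F [-0.11  2.88  0.9 ] w 0.0203 q [ 0.16  0.62 -0.24  1.89  0.23  0.66 -0.27]
9.198422304938043e-06 -0.10510752807720443 0.10788741826170062
expected hub y,z -0.0 0.12000000000000001
[40 15  8  6 30] [237.75 192.69] as mark [-0.0101 -0.0031  0.161 ] as hub [-0.0032  0.0007  0.112 ]
```

View pics/m10.png

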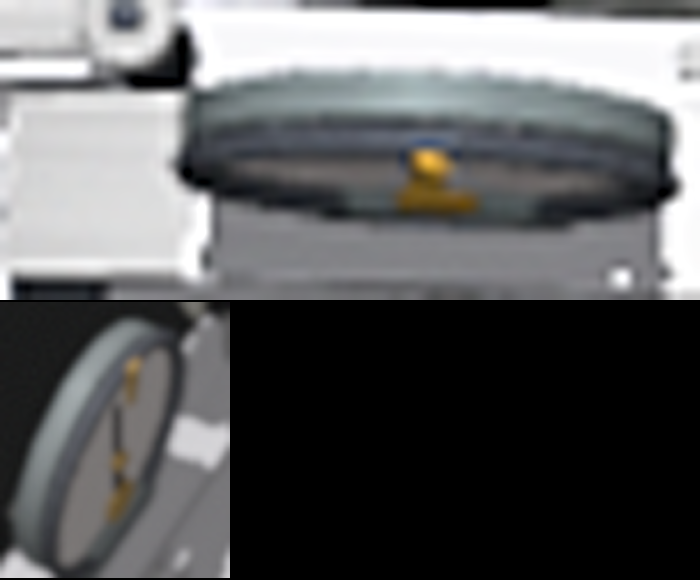

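```bash
python3 -c "
from dial import *
a=np.load('dt10.npy');b=np.load('ds10.npy')
w=a[:,:,2]-a[:,:,0]
print((w[187:200,230:248]).astype(int))
for r in range(188,198):
  q=np.clip(w[r,230:248]-15,0,None)
  if q.sum()>20: print(r,(q*np.arange(230,248)).sum()/q.sum(),q.max().round())
for xf in(-.006,-.009,-.012):
  print(xf,'top hub,tip',[np.round(proj('top',O+ex*xf+ez*z),2) for z in(.102,.12,.152)])
  for an in(-.06,0,.06): print('  mark',an,[np.round(proj('top',O+ex*xf+ez*(.12+r*np.cos(an))+ey*r*np.sin(an)),2) for r in(.034,.041,.048)])
"
```

```text
[[-11 -10 -11 -11 -10 -10  -9  -7  -9 -11 -13 -10  -8  -9  -8  -8  -6  -8]
 [-14 -16 -15 -16 -17 -17 -22 -20 -20 -21 -18 -13 -13 -13 -11 -11  -7 -11]
 [-14 -15 -15 -14 -15 -20 -28 -32 -33 -28 -19 -15 -16 -14 -14 -15 -15 -14]
 [ -5  -4  -5  -7  -7 -16  71 134 109  43 -19 -11 -10 -11 -11 -13 -12 -14]
 [  3   3   2   3   1  -9  79 154 155 102  25  -2   1   1   1   0  -2  -1]
 [  5   4   4   3   0   4  42  76 100  61   8  -2   3   4   5   3   3   3]
 [  0   1   1  -2  -2  24  76  74  73  32   1   2  -4   0   0   3   3   4]
 [ -7  -6  -7  -6  18  65  86  83  83  72  58  50  26  -3  -6  -5  -3  -2]
 [ -9  -9  -9  -9  12  62  63  68  68  74  77  85  46  -3 -10 -10 -10  -9]
 [ -6  -6  -7  -8  -4   9   7   9  14  21  13  14   6  -7  -8  -8  -8  -7]
 [ -4  -3  -3  -5  -6  -7  -9  -8  -7  -5  -7 -10  -9  -7  -6  -4  -3  -5]
 [ -4  -3  -3  -3  -4  -5  -4  -5  -5  -5  -5  -4  -3  -4  -3  -3  -3  -4]
 [ -4  -4  -4  -4  -4  -4  -4  -4  -3  -3  -4  -3  -4  -4  -4  -4  -4  -3]]
190 237.31770615320218 119.0
191 237.63790664780763 140.0
192 237.68171557562076 86.0
193 237.06246209824135 61.0
194 237.80
[... 415 characters left out ...]
b,tip [array([238.33, 196.19]), array([237.7 , 194.98]), array([236.53, 192.72])]
  mark -0.06 [array([237.51, 192.62]), array([237.47, 192.11]), array([237.42, 191.59])]
  mark 0 [array([236.45, 192.58]), array([236.19, 192.06]), array([235.91, 191.53])]
  mark 0.06 [array([235.41, 192.54]), array([234.91, 192.02]), array([234.41, 191.48])]
-0.012 top hub,tip [array([238.26, 197.64]), array([237.63, 196.46]), array([236.46, 194.26])]
  mark -0.06 [array([237.43, 194.16]), array([237.39, 193.66]), array([237.35, 193.15])]
  mark 0 [array([236.38, 194.11]), array([236.11, 193.61]), array([235.84, 193.09])]
  mark 0.06 [array([235.33, 194.08]), array([234.84, 193.56]), array([234.33, 193.04])]
```

```bash
python3 -c "
from dial import *
for t,ft,fs in((-.26,'dialtop','dial'),(-.1,'dt9','ds9'),(0,'dt10','ds10')):
  a=np.load(ft+'.npy');b=np.load(fs+'.npy')
  w=np.clip(a[:,:,2]-a[:,:,0]-15,0,None)[188:193,215:245]
  yy,xx=np.mgrid[188:193,215:245]
  # follow only the bright mark
  i=np.unravel_index(w.argmax(),w.shape);k=(abs(xx-215-i[1])<=3); w=w*k
  T=((w*xx).sum()/w.sum(),(w*yy).sum()/w.sum())
  v=b[:,:,2]-b[:,:,0];c=v[190:240,235:265]
  n,l,s,_=cv2.connectedComponentsWithStats((c>35).astype(np.uint8))
  print('t',t,'top',np.round(T,2))
  for j in range(1,n):
    y,x=np.nonzero(l==j);q=c[y,x];p=((x*q).sum()/q.sum()+235,(y*q).sum()/q.sum()+190)
    P,e=two(T,p);P-=O;hy=-.07*np.sin(t);hz=.05+.07*np.cos(t)
    print('  scene',np.round(p,2),s[j,4],'tri',np.round([P@ex,P@ey,P[2]],4),round(e,4),'lean',np.arctan2(P@ey-hy,P[2]-hz).round(3))
  for r in(.038,.041,.044):
    print('  r',r,'lean by top', [round(float(np.interp(-T[0],[-proj('top',O-.007*ex+ez*(hz+r*np.cos(L))+ey*(hy+r*np.sin(L)))[0] for L in np.arange(-.2,.5,.02)],np.arange(-.2,.5,.02))),3)])
"
```

```text
t -0.26 top [221.78 190.74]
  scene [249.13 208.68] 18 tri [-0.0093  0.0268  0.1669] 0.002 lean 0.178
  scene [250.16 222.31] 9 tri [-0.008   0.0295  0.1328] 0.0096 lean 0.651
  scene [250.35 230.47] 21 tri [-0.0069  0.0314  0.1112] 0.0136 lean 2.02
  r 0.038 lean by top [0.283]
  r 0.041 lean by top [0.253]
  r 0.044 lean by top [0.227]
t -0.1 top [231.48 190.8 ]
  scene [254.81 200.06] 19 tri [-0.0089  0.0081  0.1683] 0.002 lean 0.024
  scene [253.49 217.02] 6 tri [-0.005   0.0115  0.1233] 0.0073 lean 0.895
  scene [253.22 225.8 ] 22 tri [-0.0032  0.0132  0.0987] 0.0109 lean 2.853
  r 0.038 lean by top [0.065]
  r 0.041 lean by top [0.054]
  r 0.044 lean by top [0.044]
t 0 top [237.55 190.92]
  scene [258.4  195.11] 15 tri [-0.0089 -0.0035  0.1685] 0.0022 lean -0.071
  scene [255.44 214.24] 7 tri [-0.003   0.0001  0.1159] 0.0058 lean 3.114
  scene [255.4  222.66] 20 tri [-0.0013  0.0014  0.0919] 0.0096 lean 3.091
  r 0.038 lean by top [-0.061]
  r 0.041 lean by top [-0.062]
  r 0.044 lean by top [-0.062]
```

Near alignment, the top view gives a lean of −0.06 rad and triangulation −0.07, so the gauge is about 0.06 too far. I'll rock back to about −0.06.

>>> {"api": "drive_tool", "payload": {"plan": [[0,0,0,-0.2,0,-0.12,0],[0,0,0,-0.2,0,-0.12,0],[0,0,0,-0.2,0,-0.12,0],[0,0,0,0,0,0,0],[0,0,0,0,0,0,0],[0,0,0,0,0,0,0],[0,0,0,0,0,0,0],[0,0,0,0,0,0,0]]}}

```text
time: 15.48
tcp_pos: [0.5365, -0.0207, 0.0957]
tcp_rot: [[0.0, 0.999, -0.05], [-0.0, -0.05, -0.999], [-1.0, 0.0, 0.0]]
ft_force: [0.6, -0.2, 2.9]
gripper_width: 0.0203
```

>>> {"api": "drive_tool", "payload": {"plan": [[0,0,0,0,0,0,0],[0,0,0,0,0,0,0],[0,0,0,0,0,0,0],[0,0,0,0,0,0,0],[0,0,0,0,0,0,0],[0,0,0,0,0,0,0],[0,0,0,0,0,0,0],[0,0,0,0,0,0,0]]}}

```text
time: 16.48
tcp_pos: [0.5365, -0.0206, 0.0957]
tcp_rot: [[0.0, 0.999, -0.05], [-0.0, -0.05, -0.999], [-1.0, 0.0, 0.0]]
ft_force: [0.1, -2.7, 3.3]
gripper_width: 0.0205
```

```bash
python3 -c "
from dial import *
s=st();g=np.array(s['tcp_pos'])-O;print(g@ex,g@ey,g[2]+.0182)"; python3 mt.py -.06 11
python3 -c "
from dial import *
a=np.load('dt11.npy');b=np.load('ds11.npy');t=-.06
w=a[:,:,2]-a[:,:,0]
for r in range(189,197):
  q=np.clip(w[r,225:245]-15,0,None)
  if q.sum()>20: print(r,((q*np.arange(225,245)).sum()/q.sum()).round(2),q.max().round())
hy=-.07*np.sin(t);hz=.05+.07*np.cos(t)
for z in(-.018,0,.032,.041): print(z,np.round(proj('top',O-.007*ex+ey*hy+ez*(hz+z)),2))
c=(b[:,:,2]-b[:,:,0])[190:240,235:265]
n,l,s,_=cv2.connectedComponentsWithStats((c>35).astype(np.uint8))
for j in range(1,n):
    y,x=np.nonzero(l==j);q=c[y,x];print('scene',((x*q).sum()/q.sum()+235).round(2),((y*q).sum()/q.sum()+190).round(2))
g=b[:,:,:].mean(2)[195:222,246:264].astype(int);print(g)
"
```

```text
t 16.48 p [ 0.5365 -0.0206  0.0957] jawhead -2.88 down -1.0 F [ 0.07 -2.71  3.3 ] w 0.0205 q [ 0.16  0.61 -0.25  1.88  0.23  0.67 -0.27]
7.705144005386618e-05 -0.10175205710105792 0.1139421769212641
expected hub y,z 0.004197480453561122 0.11987403779546431
[37 15  9  6 33] [235.32 192.7 ] as mark [-0.0103  0.0016  0.1609] as hub [-0.0034  0.0057  0.1119]
190 234.2 119.0
191 234.06 127.0
192 234.67 53.0
193 235.47 71.0
194 236.1 70.0
195 236.49 63.0
-0.018 [236.33 195.15]
0 [235.67 193.93]
0.032 [234.43 191.63]
0.041 [234.06 190.96]
scene 256.26 198.3
scene 254.49 215.95
scene 254.19 224.34
[[137 153 158 157 153 143 122 103  98 108 116 113 107 108 115 119 119 120]
 [151 158 159 155 146 128 107  97 102 116 125 122 117 116 119 119 118 120]
 [159 161 158 150 133 112  99  96 100 111 116 112 112 117 119 119 119 119]
 [164 164 157 140 117 101  99  96  91  94  94  95 106 116 119 119 118 119]
 [168 164 152 128 106 100  99  89  83  82  81  88 104 116 119 119 119 118]
 [169 162 141 115 101  99  95  87  85  85  80  88 105 116 119 118 119 117]
 [168 152 125 104 100  97  89  88  94  93  85  90 106
[... 822 characters left out ...]
119 118 115 102  79  58]
 [ 85  96 111 118 119 119 113  91  71  84 104 114 118 118 109  90  67  55]
 [ 89 104 115 118 119 119 114  96  76  80  94 109 117 116 102  78  61  57]
 [ 94 111 118 119 118 118 114 101  86  83  92 107 117 114  96  71  57  61]
 [ 99 114 118 119 119 118 113 101  90  88  97 109 116 110  89  65  58  72]
 [104 117 119 119 119 117 111  95  85  88 103 114 115 103  80  61  62  82]
 [110 117 118 119 118 118 111  91  74  83 103 114 111  94  72  58  65  89]
 [116 119 119 118 119 119 112  88  60  71  93 105 102  87  71  60  67  92]
 [117 119 118 118 119 119 113  88  56  59  79  91  91  85  76  65  71  94]
 [118 119 118 118 119 119 113  91  61  61  73  80  84  83  75  67  74  96]]
```

View pics/m11.png

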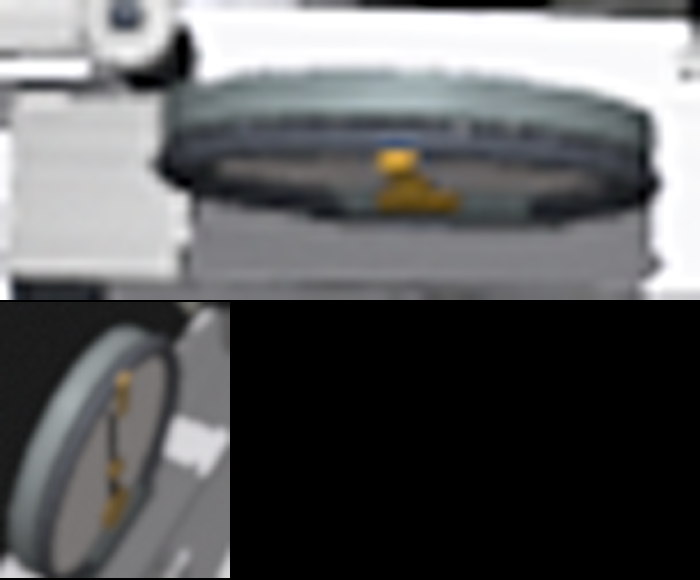

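In the top view the mark is at column 234.1, and the point straight above the hub projects to 234.06, so the lean is about 0. In the scene view the mark's inner tip (254.2,202) sits directly above the needle at column 254.0. One last full look before handing in.

```bash
python3 -c "
from st import *
cv2.imwrite('pics/scene12.png',cv2.resize(cams.read_camera('scene')[130:350,150:400],None,fx=3,fy=2.7));st()"
```

```text
t 17.12 p [ 0.5365 -0.0206  0.0957] jawhead -2.87 down -1.0 F [-1.27 -4.3   4.41] w 0.0207 q [ 0.16  0.61 -0.25  1.88  0.23  0.67 -0.27]
```

View pics/scene12.png

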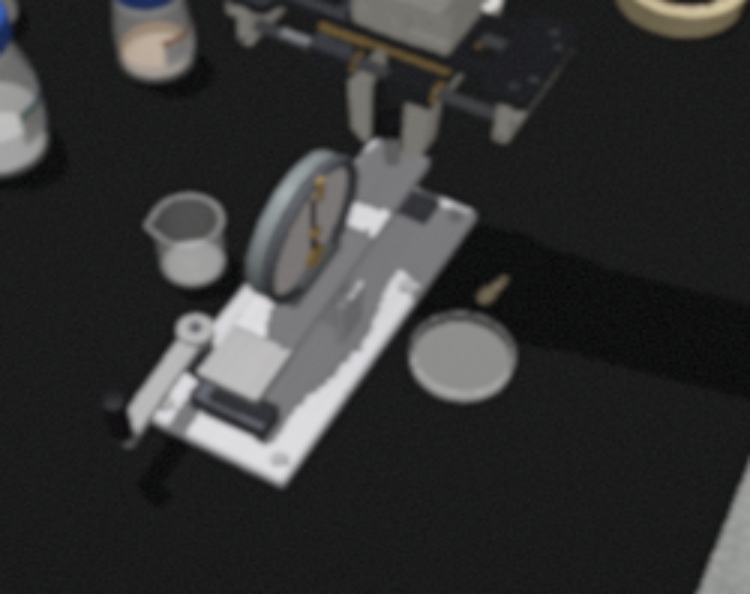

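The lever is open, the gauge is seated and held, and the dish, fitting and beaker are where they started. I'm handing in.

```bash
python3 -c "
from bench import order
print(order.hand_in())"
```

```text
the job is handed in; nothing more can be done
None
```

The job is handed in at about 17 s. The clamp lever is fully open, and the arm still holds the gauge by its ball with the pointer on the set mark, as best I could measure. The hand-in gives no verdict, so these are my own last checks:

- **Lever:** I swung it by caging the knob between the fingers, without gripping it. The last picture shows it lying along the block's +y, at or near its stop.
- **Pointer on the mark:** I rocked the gauge to a tilt of about −0.06 rad and let it settle for about 1.6 s.
    - In the top view the mark is at column 234.1, against 234.06 predicted straight above the dial hub, so the error is about 0.
    - In the scene view the mark's inner tip is at column 254.2, directly above the needle at 254.0.
- **Gauge and surroundings:** The gauge looks seated in the last pictures and is held at 20.5 mm grip width. The tool force is about 6 N, and the ball pushes up on the fingers. The petri dish, fitting and beaker are where they started.

**Disagreements:**
- Triangulating the mark from both views read about 0.01–0.02 rad more negative than the top view near alignment. That is within the 0.06 rad tolerance.
- My early estimates with the gauge far from the mark scattered more, from −0.08 to 0.0 rad, so I relied on the near-aligned readings.
- The grip width is 1.5 mm under the ball's 22 mm, so the pads may be a few millimetres off its centre. I saw no slip.

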